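# Refit the drive gear of the vegetable cutter

## Task

Put the vegetable cutter's drive back together: pick up the blue gear, whose broad teeth match the machine's steel gear, and fit it over the empty spindle beside the steel gear so that their teeth mesh and it sits fully down and level. Let go of it, and leave the orange fine-toothed gear where it lies.

Things in the scene. Friction and masses are not known exactly. Their poses are not given: they have to be found in the camera images.
- blue_gear_mid (a point): Loose blue plastic gear, 8 broad teeth, lying flat, 0.1 to 0.2 kg. Point on its axis 29 mm above its underside; z up, x along one tooth (every 45 deg). Toothed disc 92 mm wide, 18 mm thick, pitch radius 40 mm, tooth tips 7 mm wide, tooth ends bevelled. On it a square hub to grip, 34 x 34 mm, sides along x and y, top 58 mm above the underside. Square bore 18 mm wide, 52 mm deep from below.
- orange_gear_mid (a point): Loose orange plastic gear with 16 fine teeth, lying flat: the wrong one. 92 mm over the teeth, square hub as on the blue gear (34 x 34 mm, top 58 mm above its underside). Point on its axis, 29 mm above its underside; z up, x along one tooth.
- spindle_seat (a point): Empty upright spindle of the white fixed machine (deck 118 x 172 mm, 30 mm high; motor housing behind, 56 mm high). Point on its axis on its collar, 33 mm above the table: the blue gear's underside rests here when home (its mid point 29 mm above). Spindle 14 mm thick, rises 40 mm above the point, the top 8 mm tapering to 6 mm. z up, y to the steel gear's axis, 70 mm away.
- fixed_gear: Locked 6-tooth steel gear, 72 mm wide, pitch radius 30 mm. Origin on its axis at deck height; z up, x along one tooth (every 60 deg); teeth 3 to 21 mm above. D = direction spindle to here; blue tooth at D + a, steel tooth at D + 180 + b (anticlockwise): meshed if a/45 + b/60 = 1/2 plus any whole number. Play about 4 deg of blue gear; on a tooth it stops 18 mm high: rock it.
Mind the look-alikes: they are no part of the job. Of the things shaped like the part that bears blue_gear_mid, the blue one is meant.

How it is judged:
At the end, for the whole second after the job is handed in: The blue gear is on the spindle (axes within 10 mm), level within 10 degrees and no more than 6 mm short of fully down, which is only possible with its teeth between those of the steel gear (horizontal distance between blue_gear_mid and spindle_seat below 0.01 m and z of blue_gear_mid in the frame of spindle_seat below 0.035 m and angle between blue_gear_mid's own z axis and vertical below 0.17 rad); the robot touches nothing.
It fails at once if the orange gear is moved more than 30 mm (distance of orange_gear_mid from where it was at the start of the episode above 0.03 m).
It also fails if it takes over 40 s, if anything falls off the work surface, if the arm or the gripper's body presses on something with over 40 N, if the wrist force passes 120 N, or if a joint passes its speed limit or range.

## Robot

A 7-joint arm with a two-finger parallel gripper is mounted at the origin on the work surface; the furniture and walls round the work are solid. World frame = base frame: x ahead of the robot, y to its left, z up, the work surface at z = 0. Lengths are in m, angles in rad, forces in N, time in s.
With the tool pointing down it reaches from about 0.375 to 0.925 m from the base axis. Payload 3.1 kg.
Tool frame: the origin (TCP) lies between the finger pads; the fingertips stand 19 mm ahead of it and the grasp point (between the pads) is the TCP; z points along the fingers, y is the line along which they close (so a half turn about z gives the same grasp; the last joint's range is limited). The gripper opens to 85 mm and grips with 20 to 120 N. Pads are 22 mm wide; open, the fingers measure 114 mm over their backs; the gripper's body (76 mm by 85 mm) begins 54 mm behind the grasp point. The pads swing forward as they close: fully open they stand 13 mm farther back than shut.
Start: joints at [1.063, 0.383, 0.044, 1.598, -0.018, 1.161, -0.05], TCP at [0.259, -0.596, 0.25] pointing down, gripper open.
Joint ranges: [-2.61, 2.61], [-0.41, 2.15], [-1.48, 1.57], [0, 2.5], [-1.57, 4.71], [0.05, 1.97], [-2.85, 2.85]. Speed limits (rad/s): [2.79, 2.79, 3.14, 3.14, 3.14, 3.14, 3.14].

## Interface

Orientations are given as a unit quaternion [x, y, z, w].
In Python, from bench import move_ptp, movel, move_j, move_gripper, pause, inverse_kinematics, read_camera, camera_params, MotionError, sign_off, look_for, tip_of, read_time_s, read_qpos, read_joint_vel, read_effort, read_eef_pos, read_tcp_rot, read_ft_force, read_ft_torque, read_finger_gap, read_grasp_force gives the robot as it stands. Calls block until the motion is done:
- move_ptp(position, orientation): joint-space move of the TCP to a pose.
- movel(position, orientation=None, speed=0.15): straight line of the TCP; orientation=None keeps the orientation; speed is the mean speed in m/s.
- move_j(angles): joint-space move.
- move_gripper(opening, effort=None): finger opening in m; effort is the grip in N (None keeps the last); returns when the fingers have stopped.
- pause(seconds).
- inverse_kinematics(position, orientation): joint angles nearest the present ones, or None.
- read_camera(name): name is "scene" or "top"; returns the picture (400x640x3 uint8, red, green, blue); there is no depth.
- camera_params(name): a dict with "K" (3x3 intrinsics, pixels), "dist_coeffs" ([k1, k2, p1, p2, k3] as OpenCV has them; the pictures are not rectified), "camera_from_world" (4x4, takes a point from world to camera coordinates). Camera axes: x right, y down, z forward; pixel columns grow to the right and rows downward; lengths in m; the calibration is good to about 2 mm. A picture is of the moment at which its call begins. camera_params takes no time and is no camera call.
A pose or a line that the arm cannot do raises MotionError and nothing moves.
- sign_off(): hands the job in; it is judged then, once.
Trained networks look in the newest picture that a camera, given by its name, has taken for a name from the list of things; names that differ only in an ending like _2 or _b are one class to them, and where a whole thing is asked for, a point or a joint stands for the part that bears it (a point fixed in the world has none). Each returns a list of dicts, best first, with "confidence" (0 to 1); they miss things now and then, are a little off and sometimes report something else, mostly with a low value. They report only what shows in the picture. A call takes as long as a camera call. They do not tell look-alikes from the thing itself.
- look_for(camera, name): "at" ([column, row] in pixels, amid what is visible of it).
- tip_of(camera, name): "at" ([column, row] in pixels: a listed point, or the origin of a listed thing).
Readings, each from a call of its own:
- read_time_s(): time.
- read_qpos(): joint angles.
- read_joint_vel(): joint speeds.
- read_effort(): joint torques, N m.
- read_eef_pos(): TCP position.
- read_tcp_rot(): TCP orientation.
- read_ft_force(): force on the tool from outside, world axes, zero at the start.
- read_ft_torque(): the same for the moment, N m.
- read_finger_gap(): finger opening in m.
- read_grasp_force(): force on a finger pad.
Only numpy, scipy, OpenCV 4.12 (cv2) and the standard library are available. Lean on these libraries where they do the work, as an engineer would, in place of code of your own. Each camera call takes 0.05 s, during which the arm holds its last target. There are 200 camera calls.

## Working session

There is one attempt and no reset: what is moved stays moved. The work goes in short steps, each a Python script; the robot and the scene stay as the last script left them, time stands still between calls to the robot, and variables do not carry over. Pictures are saved under pics/ and viewed, at most 10 in all, crops included, and the job is handed in when it is done.

```bash
ls; mkdir -p pics
cat > h.py <<'E'
from bench import *
import numpy as np, cv2
def ray(cam,px):
    p=camera_params(cam);K=np.array(p["K"]);d=np.array(p["dist_coeffs"]);T=np.array(p["camera_from_world"])
    u=cv2.undistortPoints(np.array([[px]],float),K,d)[0,0]
    R=T[:3,:3];c=-R.T@T[:3,3];v=R.T@np.array([u[0],u[1],1]);return c,v/np.linalg.norm(v)
def tri(a,b):
    A=np.zeros((3,3));B=np.zeros(3)
    r=[ray(*a),ray(*b)]
    for c,v in r:
        P=np.eye(3)-np.outer(v,v);A+=P;B+=P@c
    x=np.linalg.solve(A,B);return x,[float(np.linalg.norm((np.eye(3)-np.outer(v,v))@(x-c))) for c,v in r]
def atz(cam,px,z):
    c,v=ray(cam,px);return c+v*(z-c[2])/v[2]
def proj(cam,X):
    p=camera_params(cam);T=np.array(p["camera_from_world"])
    return cv2.projectPoints(np.array(X,float).reshape(-1,3),cv2.Rodrigues(T[:3,:3])[0],T[:3,3],np.array(p["K"]),np.array(p["dist_coeffs"]))[0].reshape(-1,2)
def save(im,n): cv2.imwrite(n,im[:,:,::-1])
E
python3 - <<'E'
from h import *
for c in("scene","top"):
    im=read_camera(c);save(im,f"pics/{c}0.png");np.save(f"{c}0.npy",im)
    T=np.array(camera_params(c)["camera_from_world"]);print(c,-T[:3,:3].T@T[:3,3],T[2,:3])
    for n in("blue_gear_mid","orange_gear_mid","spindle_seat","fixed_gear"):
        print(n,[(np.round(d["at"],1).tolist(),round(d["confidence"],2)) for d in tip_of(c,n)][:4])
E
```

```text
pics
scene [-0.41737137  0.45444552  0.49624405] [ 0.81945619 -0.40616149 -0.40438149]
blue_gear_mid [([418.8, 194.0], 0.89), ([370.6, 199.5], 0.57)]
orange_gear_mid [([370.3, 178.4], 0.98)]
spindle_seat [([299.7, 212.3], 0.9)]
fixed_gear []
top [ 0.318978   -0.01823834  1.14449204] [ 0.15116726  0.01065098 -0.98845082]
blue_gear_mid [([375.5, 215.1], 0.96), ([427.3, 230.6], 0.84), ([215.1, 226.3], 0.76)]
orange_gear_mid [([407.9, 171.1], 0.59)]
spindle_seat [([302.9, 210.1], 0.66)]
fixed_gear [([274.5, 212.4], 0.7)]
```

View pics/scene0.png

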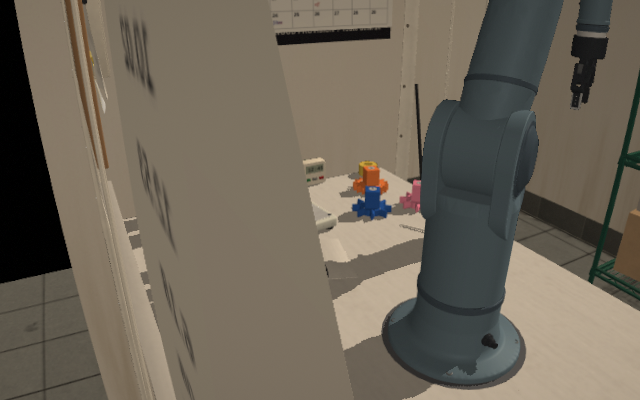

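View pics/top0.png

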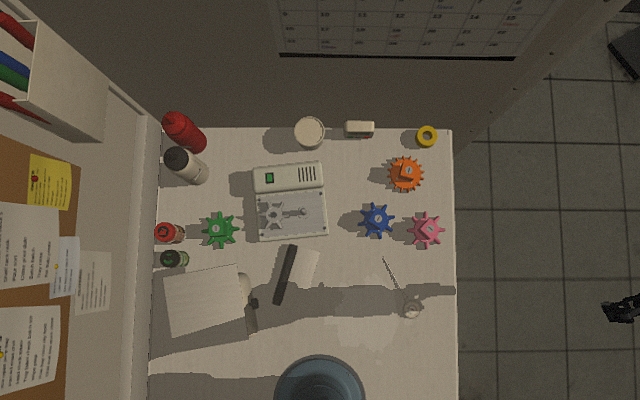

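The scene view shows the blue gear at about (372,203), orange behind it at (371,181), and the machine mostly hidden behind a box. The top view shows blue at (376,220), orange at (406,174), pink at (427,230), green at (219,230), the steel gear near (272,213) and the spindle near (300,212).

Run:
```python
from h import *
print("blue",tri(("scene",[370.6,199.5]),("top",[375.5,215.1])), atz("top",[375.5,215.1],.029))
print("orange",tri(("scene",[370.3,178.4]),("top",[407.9,171.1])))
print("spin",tri(("scene",[299.7,212.3]),("top",[302.9,210.1])),atz("top",[302.9,210.1],.033))
print("steel",atz("top",[274.5,212.4],.03))
im=np.load("top0.npy")
def crop(c,r,h,s): return cv2.resize(im[r-h:r+h,c-h:c+h],(s,s),interpolation=cv2.INTER_CUBIC)
save(np.hstack([crop(286,212,30,400),crop(378,218,30,400)]),"pics/crop0.png")
```

```text
blue (array([ 0.43923038, -0.1321261 ,  0.02847553]), [0.0037704045126708097, 0.0037704045126708773]) [ 0.44127624 -0.12894385  0.029     ]
orange (array([ 0.55009583, -0.20912118,  0.02805518]), [2.6117824942663592e-05, 2.611782494256068e-05])
spin (array([0.45113481, 0.04471027, 0.03010601]), [0.0013068884855082798, 0.0013068884855083195]) [0.45142294 0.04569577 0.033     ]
steel [0.44558003 0.11429044 0.03      ]
```

View pics/crop0.png

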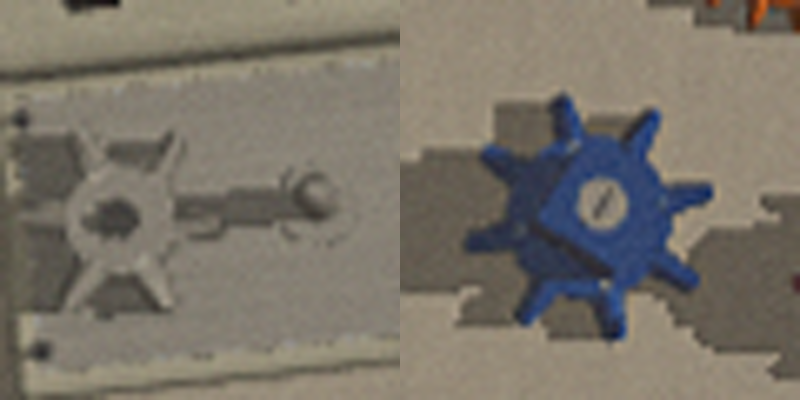

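The crop shows the steel gear centred at (120,218) with five visible teeth and the sixth pointing near the spindle at (315,195). It also shows the eight blue teeth and the square hub.

Run:
```python
from h import *
def fit(t,off,z,n,r):
    P=np.array([atz("top",[off[0]+(x+.5)/6.667-.5,off[1]+(y+.5)/6.667-.5],z)[:2] for x,y in t])
    from scipy.optimize import least_squares
    best=None
    for a0 in np.linspace(0,2*np.pi/n,6):
        def f(p):
            d=P-p[:2];an=np.arctan2(d[:,1],d[:,0]);e=(an-p[2]+np.pi/n)%(2*np.pi/n)-np.pi/n
            return np.r_[np.hypot(*d.T)-p[3],e*p[3]]
        s=least_squares(f,[*P.mean(0),a0,r])
        if best is None or s.cost<best.cost:best=s
    p=best.x;print(p[:2],"ang",np.degrees(p[2])%(360/n),"r",p[3],"rms",np.sqrt(2*best.cost/len(P)));return p
b=fit([(563,98),(655,112),(710,192),(695,282),(612,335),(522,320),(470,242),(487,150)],(348,188),.016,8,.046)
s=fit([(82,132),(178,138),(165,308),(70,308),(22,215)],(256,182),.05,6,.036)
# hub top of blue: screw centre; spindle tip
print("hubtop",atz("top",[348+(603-400)/6.667+0-0, 188+201/6.667],.058) if 0 else atz("top",[348+203/6.667,188+201/6.667],.058))
print("spindle top",atz("top",[256+317/6.667,182+191/6.667],.073))
```

```text
[ 0.43186936 -0.2777462 ] ang 11.611884985727487 r 0.045009731417492774 rms 0.001081643721125214
[0.43778686 0.11282245] ang 27.560741908954427 r 0.03543432244778018 rms 0.0009797607241254164
hubtop [ 0.430978   -0.13293105  0.058     ]
spindle top [0.44539135 0.0418731  0.073     ]
```

```bash
cat >> h.py <<'E'
from scipy.optimize import least_squares
from scipy.spatial.transform import Rotation as Rn
def fit(P,n,r):
    best=None
    for a0 in np.linspace(0,2*np.pi/n,6):
        def f(p):
            d=P-p[:2];an=np.arctan2(d[:,1],d[:,0]);e=(an-p[2]+np.pi/n)%(2*np.pi/n)-np.pi/n
            return np.r_[np.hypot(*d.T)-p[3],e*p[3]]
        s=least_squares(f,[*P.mean(0),a0,r])
        if best is None or s.cost<best.cost:best=s
    p=best.x;print(p[:2],"ang",np.degrees(p[2])%(360/n),"r",p[3],"rms",np.sqrt(2*best.cost/len(P)));return p
def down(deg):
    y=np.array([np.cos(np.radians(deg)),np.sin(np.radians(deg)),0]);z=np.array([0,0,-1.])
    return Rn.from_matrix(np.c_[np.cross(y,z),y,z]).as_quat().tolist()
E
python3 - <<'E'
from h import *
t=[(563,98),(655,112),(710,192),(695,282),(612,335),(522,320),(470,242),(487,150)]
P=np.array([atz("top",[348+(x-400+.5)/6.667-.5,188+(y+.5)/6.667-.5],.016)[:2] for x,y in t])
b=fit(P,8,.046)
h=np.degrees(b[2])%45
R=Rn.from_quat(read_tcp_rot()).as_matrix();print("y axis now",np.degrees(np.arctan2(R[1,1],R[0,1])))
for g in [h+45+90*k for k in(-2,-1,0,1)]:
  for pos in([b[0],b[1],.2],[.443,.043,.2]):
    q=inverse_kinematics(pos,down(g));print(round(g,1),pos[1],None if q is None else np.round(q,2))
E
```

```text
[ 0.4307883  -0.13130372] ang 12.169619761579584 r 0.04476976468277273 rms 0.0007938983631319119
y axis now -66.5163534851071
-122.8 -0.1313037194143211 [ 0.44  0.07 -0.24  2.1   0.02  0.97 -1.96]
-122.8 0.043 [ 0.38  0.09 -0.58  2.1   0.06  0.97 -2.38]
-32.8 -0.1313037194143211 [ 0.58  0.08 -0.39  2.09  0.04  0.97 -0.4 ]
-32.8 0.043 [ 0.47  0.1  -0.68  2.09  0.07  0.98 -0.82]
57.2 -0.1313037194143211 [ 0.72  0.09 -0.53  2.09  0.06  0.98  1.16]
57.2 0.043 [ 0.55  0.11 -0.77  2.09  0.09  0.98  0.74]
147.2 -0.1313037194143211 [ 1.35  0.24 -1.23  2.07  0.26  1.01  2.56]
147.2 0.043 [ 0.97  0.22 -1.23  2.08  0.24  1.    2.18]
```

Run:
```python
from h import *
g=57.2;b=[.431,-.132]
move_gripper(.06)
move_ptp([*b,.14],down(g))
im=read_camera("top");save(cv2.resize(im[120:280,220:460],(720,480),interpolation=cv2.INTER_CUBIC),"pics/top1.png")
movel([*b,.046],speed=.12)
print(read_ft_force())
move_gripper(0.0,40)
print(read_finger_gap(),read_grasp_force(),read_eef_pos(),read_ft_force(),read_time_s())
movel([*b,.16],speed=.15)
print(read_finger_gap(),read_ft_force(),read_time_s())
im=read_camera("top");save(cv2.resize(im[120:280,220:460],(720,480),interpolation=cv2.INTER_CUBIC),"pics/top2.png")
im=read_camera("scene");save(im,"pics/scene2.png")
```

```text
[ 0.95836382 -0.74716138  0.94939925]
0.03367916349849273 40.79582177102566 [ 0.43190405 -0.13244134  0.04694267] [-0.65010886  0.15939809  5.57453681] 4.05
0.0334297589516722 [-0.59574148  0.33478731 -1.47677617] 4.9583
```

View pics/top2.png

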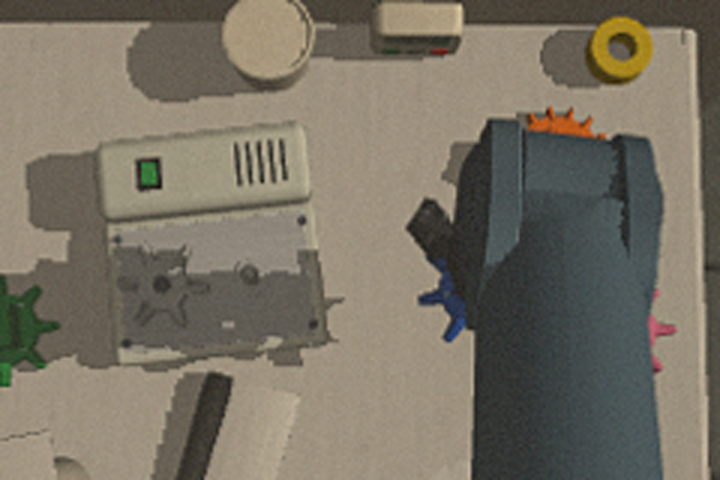

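The blue gear is held and lifted. Blue teeth show left of the arm at (445,300), and the steel gear at (162,285) and spindle at (248,272) are visible. I'll take a closer look at the machine to fix the mesh angle.

Run:
```python
from h import *
im=np.mean([read_camera("top").astype(float) for _ in range(4)],0)
c=im[192:234,252:312];c=np.clip((c-c.min())/(np.percentile(c,97)-c.min()),0,1)**.7*255
save(cv2.resize(c.astype(np.uint8),(780,546),interpolation=cv2.INTER_CUBIC),"pics/mach.png")
```

```text
(no output)
```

View pics/mach.png

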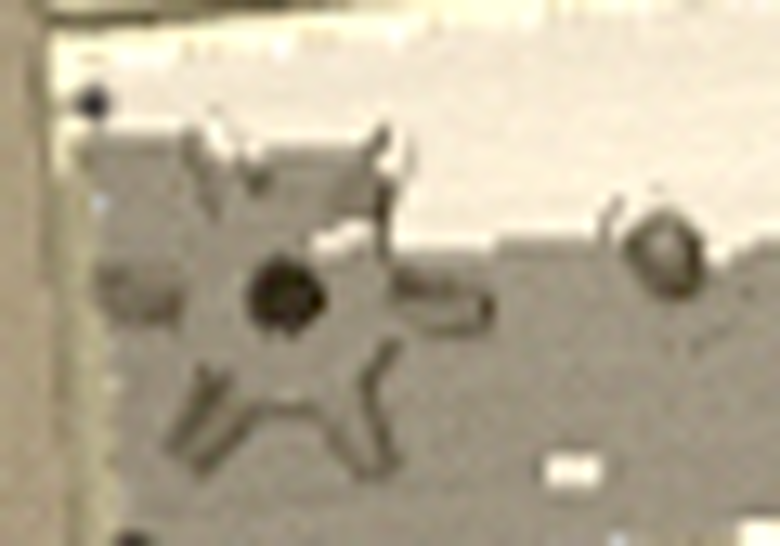

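Clear now. Steel tips are at (490,308), (383,470), (188,462), (100,287), (210,130) and (395,150), the hole is at (287,297), the spindle top is about (657,238) and its base about (678,278).

Run:
```python
from h import *
px=lambda x,y:[252+(x+.5)/13-.5,192+(y+.5)/13-.5]
P=np.array([atz("top",px(x,y),.051)[:2] for x,y in[(490,308),(383,470),(188,462),(100,287),(210,130),(395,150)]])
s=fit(P,6,.036)
print("hole",atz("top",px(287,297),.051))
st=atz("top",px(657,238),.072)[:2];sb=atz("top",px(678,278),.036)[:2]
print("sp",st,sb)
for sp in(st,sb,[.4454,.0419]):
    d=s[:2]-sp;D=np.degrees(np.arctan2(d[1],d[0]))
    b=(np.degrees(s[2])-D-180+30)%60-30;a=45*(.5-b/60)
    print("dist",np.hypot(*d),"D",D,"b",b,"a",a,"blue tooth",(D+a)%45)
# deck edge direction: top edge of deck left part
for y in(.0,): 
    pass
print("overlay",np.round((proj("top",[[*st,.073],[*st,.033]])-[252,192])*13))
```

```text
[0.43777824 0.11243918] ang 27.770182379294344 r 0.034876484886294454 rms 0.0010128161284626348
hole [0.43845706 0.11376984 0.051     ]
sp [0.4473511  0.04537182] [0.44428015 0.04351253]
dist 0.06774710042379767 D 98.12324293533881 b -10.353060556044454 a 30.264795417033344 blue tooth 38.38803835237215
dist 0.06923263302342623 D 95.38881559574459 b -7.618633216450235 a 28.213974912337676 blue tooth 33.602790508082265
dist 0.07094974666462119 D 96.1668859742685 b -8.396703594974156 a 28.797527696230617 blue tooth 34.96441367049911
overlay [[651. 231.]
 [663. 257.]]
```

```bash
cat >> h.py <<'E'
def descend(xy,g,z0,z1,lim=12,step=.003):
    z=z0
    while z>z1+1e-4:
        z=max(z-step,z1);movel([*xy,z],down(g),speed=.04)
        f=np.array(read_ft_force())
        if f[2]>lim: break
    print("z cmd %.4f"%z,"eef",np.round(read_eef_pos(),4),"F",np.round(f,1),"M",np.round(read_ft_torque(),2),"t",read_time_s());return z
E
python3 - <<'E'
from h import *
e=[[atz("top",[220+x/3,120+y/3],.03) for x,y in q] for q in([(118,362),(325,343)],)]
for a,b in e: d=a-b;print("edge D",np.degrees(np.arctan2(d[1],d[0])))
sp=[.4449,.0432];g=79.2
move_ptp([*sp,.16],down(g))
movel([*sp,.128],speed=.1)
descend(sp,g,.128,.081)
E
```

```text
edge D 95.81773031910225
z cmd 0.0810 eef [0.4448 0.0432 0.0809] F [ 0.4  0.5 -0.7] M [-0.02  0.02 -0.01] t 10.4583
```

Run:
```python
from h import *
sp=[.4449,.0432];g=79.2
descend(sp,g,.081,.0765,lim=8,step=.001)
print(read_finger_gap())
move_gripper(.055);print(read_ft_force())
movel([*sp,.16],speed=.15)
move_ptp([.3,-.45,.25],down(g-90))
im=read_camera("top");save(cv2.resize(im[170:250,240:440],(800,320),interpolation=cv2.INTER_CUBIC),"pics/end.png")
print(read_time_s(),[(d["at"],d["confidence"]) for d in tip_of("top","blue_gear_mid")],proj("top",[*sp,.062]))
```

```text
z cmd 0.0780 eef [0.445  0.0433 0.0799] F [-5.7 -0.7 15.9] M [-0.16  1.33 -0.02] t 11.2083
0.03367684162366974
[-0.05765888 -0.33898639  0.23440297]
14.1917 [([220.3, 227.4], 0.98), ([428.0, 230.8], 0.83), ([302.6, 212.7], 0.74)] [[303.23184856 211.40589035]]
```

View pics/end.png

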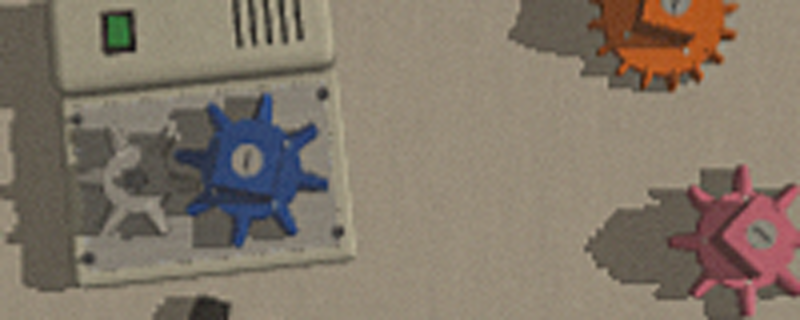

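The blue gear sits on the spindle at (247,165), level and meshed with the steel gear. Contact came at collar height, TCP z 0.080, and orange is untouched.

```bash
python3 -c "
from bench import *
print(sign_off())"
```

```text
the job is handed in; nothing more can be done
None
```

The blue gear is on the spindle, fully down by the contact height and meshed with the steel gear in the last picture; I let go, left the orange gear untouched, and handed the job in at about 14 s (no verdict was returned).

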